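Take the brush out of the wash tank through its hatch

TASK

The brush has been washed and must come out: turn the knob on the wash tank's deck clockwise until its detent clicks over and the wire hold-down bail has swung right off the hatch and stays there. Then take the flat brush off the rack inside; it is longer than the hatch, so tilt it and bring it out one end first. Finish while holding it: keep it in the gripper, level and still, with its metal ferrule over the hatch and the whole brush at least 5 cm above the deck, and leave the bail open.

Things in the scene. Friction and masses are not known exactly. Their poses are not given: they have to be found in the camera images.
- tank: Fixed steel wash tank, 310 long (its x, pointing away from the robot) x 240 wide (its y, to the left), under a flat sheet-steel splash deck whose top is 105 above the table; origin on the table under its centre. Inside it is 295 x 225. A rack of thin wires along x has its top 40 below the deck's top (65 above the table)
- hatch (a point): Centre of the rectangular hatch in the deck, at the deck's top (sheet 3 thick), above the tank's origin; same axes as the tank. The opening is 185 along x by 145 along y; the deck is 62 deep at each end and 47 at the sides
- knob_grip (a point): Point to pinch on the black bar-shaped knob on the far end deck, on its vertical turning axis, 44 above the deck; 120 along +x and 15 along -y from the hatch centre. The bar is 46 long (its own x) and 16 thick (its own y), 23 to 55 above the deck, on a round hub of radius 22
- bail_end (a point): Middle of the rubber-sleeved end of the U-shaped wire bail (36 wide, 7 mm wire) that is fixed to the knob's hub and reaches 128 from its axis along the knob's -x, about 20 above the deck
- holddown (a joint): Angle of knob and bail, rad: 0 = bail points at the robot, along the hatch and over the brush; grows clockwise seen from above to the stop at 1.5 = bail lies along the far end deck to the left, off the hatch. A spring detent (about 0.1 N m) holds it at both ends: let go before 0.75 it springs back, past 0.75 it snaps on to 1.5 by itself
- ferrule (a point): Middle of the metal ferrule of the flat brush, half-way up its thickness; near the balance point, the place to grip: parallel sides 50 apart, 14 thick. The brush is 215 long, 60 g, and lies flat on the rack roughly along the hatch, bristles away from the robot. Site +y: along the brush to the handle; z: up. The 50 width runs from the bristle end to 10 past this point, then narrows to 20
- handle_end (a point): Tip of the brush's red handle, half-way up its thickness, 151.5 from the ferrule point along its +y
- bristle_end (a point): Free end of the brush's bristles, in the middle of their width and thickness, 63.5 from the ferrule point along its -y

How it is judged:
By the outcome, as a careful person would: the job done as asked, in the order asked, and still so for the second after the job is handed in, while the arm keeps its last pose, push and grip.
It also fails if it takes over 58 s, if anything falls off the work surface, if the arm or the gripper's body presses on something with over 40 N, if the wrist force passes 120 N, or if a joint passes its speed limit or range.

ROBOT

A 7-joint arm with a two-finger parallel gripper is mounted at the origin on a cart in front of the work surface, level with it; the furniture and walls round the work are solid. World frame = base frame: x ahead of the robot, y to its left, z up, the work surface at z = 0. Lengths are in m, angles in rad, forces in N, time in s.
With the tool pointing down it reaches from about 0.425 to 0.925 m from the base axis. Payload 6.8 kg.
Tool frame: the origin (TCP) lies at the very end of the fingers, on their centre line; the grasp point (between the pads) lies 19 mm behind it; z points along the fingers, y is the line along which they close (so a half turn about z gives the same grasp; the last joint's range is limited). The gripper opens to 85 mm and grips with 20 to 120 N. Pads are 22 mm wide; open, the fingers measure 114 mm over their backs; the gripper's body (76 mm by 85 mm) begins 54 mm behind the grasp point. The pads swing forward as they close: fully open they stand 13 mm farther back than shut.
Start: joints at [-1.419, 0.477, 0.022, 1.555, -0.011, 1.109, -0.083], TCP at [0.173, 0.652, 0.231] pointing down, gripper open.
Joint ranges: [-2.96, 2.96], [-0.34, 2.1], [-1.41, 1.46], [0.24, 2.44], [-1.37, 4.51], [0.17, 1.92], [-2.96, 2.96]. Speed limits (rad/s): [2.39, 2.39, 3.14, 3.14, 3.14, 3.14, 3.14].

INTERFACE

Orientations are given as a unit quaternion [w, x, y, z].
In Python, from station import get_obs, read_camera, hand_in gives the robot as it stands.
- The arm moves only by the tool arm_command, never from a script. Its argument "commands" is one flat list of numbers, 7 for each row, row after row: the shift along the tool's x, y, z in m, then the turn, a rotation vector about the tool's x, y, z in degrees, then the opening, from 0 (shut) to 1 (fully open). In form: [tx, ty, tz, rx, ry, rz, fingers, tx, ty, tz, rx, ry, rz, fingers, ...]. A call has 1 to 8 rows; each row is the pose to reach, as a shift and turn from the pose commanded when the call began, along the tool's axes at that moment; what a row does not reach only later rows make up. A row lasts 1/10 s, in which the tool goes at most 50 mm and 8.59 degrees, less where a joint would pass 70% of its speed; a pose out of reach is approached as far as the arm can. A call with a gripper value outside its range is refused whole. The fingers move at their own pace and stop on an object; "force" is the grip in N (left out, the last holds). Time passes only in rows, so rows that repeat a pose let the fingers close. It gives the time, the measured TCP pose, the force, the opening and the grip force at its end, in the units of the state.
- get_obs(): the state, without advancing time (a new reading comes with each control period).
- read_camera(name): name is "side" or "top"; returns a dict with "img" (420x560x3 uint8, red, green, blue), "camera_matrix" (3x3 intrinsics, pixels), "pose" (4x4, takes a point from camera to world coordinates). Camera axes: x right, y down, z forward; pixel columns grow to the right and rows downward; lengths in m; the calibration is good to about 2 mm. A picture is of the moment at which its call begins. There is no depth.
- hand_in(): hands the job in; it is judged then, once.
The state is a dict: "t": time; "q": joint angles; "joint_vel": joint speeds; "joint_torque": joint torques, N m; "eef_pos": TCP position; "tool_rot": TCP orientation; "contact_force": force on the tool from outside, world axes, zero at the start; "torque": the same for the moment, N m; "gripper_width": opening from 0.0 (shut) to 1.0 (fully open); "grasp_force": force on a finger pad.
Only numpy, scipy, OpenCV 4.12 (cv2) and the standard library are available. Lean on these libraries where they do the work, as an engineer would, in place of code of your own. Each camera call takes 0.05 s, during which the arm holds its last target. There are 200 camera calls.

## Working session

There is one attempt and no reset: what is moved stays moved. The work goes in short steps, Python scripts to look and compute and a tool call to move; the robot and the scene stay as the last step left them, time stands still between calls to the robot, and variables do not carry over. Pictures are saved under pics/ and viewed, at most 10 in all, crops included, and the job is handed in when it is done.

Besides the shell and the picture viewer there is one more tool, called as name(argument=value, ...) on one line, values as JSON. arm_command: Moves the arm, as the interface text tells. Its arguments: {"type":"object","properties":{"commands":{"type":"array","items":{"type":"number"}},"force":{"type":"number"}},"required":["commands"]}

```bash
mkdir -p pics; ls
python3 - <<'E'
from station import *
import cv2,numpy as np
o=get_obs(); print({k:np.round(v,3).tolist() for k,v in o.items()})
for n in("top","side"):
    c=read_camera(n); cv2.imwrite(f"pics/{n}0.png",c["img"][:,:,::-1]); np.savez(f"{n}0.npz",**c)
    print(n,c["camera_matrix"].round(1).tolist(),c["pose"].round(3).tolist())
E
```

```text
pics
{'t': 0.0, 'q': [-1.419, 0.478, 0.022, 1.557, -0.011, 1.109, -0.083], 'joint_vel': [0.001, -0.0, -0.001, -0.0, 0.0, 0.001, -0.001], 'joint_torque': [-0.0, -59.645, 1.608, -28.12, 0.012, 0.009, -0.0], 'eef_pos': [0.173, 0.652, 0.23], 'tool_rot': [-0.0, 0.129, 0.992, -0.001], 'contact_force': [-0.368, -0.092, 0.41], 'torque': [0.001, 0.004, 0.021], 'grasp_force': 0.0, 'gripper_width': 1.003}
top [[418.7, 0.0, 277.7], [0.0, 418.7, 211.6], [0.0, 0.0, 1.0]] [[0.026, -0.992, 0.125, 0.48], [-1.0, -0.026, 0.005, -0.126], [-0.002, -0.125, -0.992, 0.957], [0.0, 0.0, 0.0, 1.0]]
side [[493.3, 0.0, 283.8], [0.0, 493.3, 209.8], [0.0, 0.0, 1.0]] [[-0.932, -0.237, 0.273, 0.346], [-0.362, 0.605, -0.709, 0.476], [0.002, -0.76, -0.65, 0.662], [0.0, 0.0, 0.0, 1.0]]
```

View pics/top0.png

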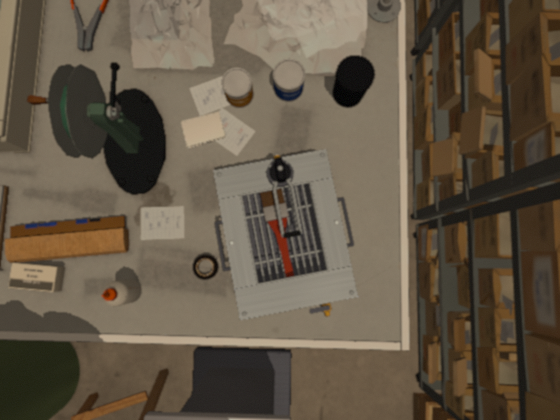

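View pics/side0.png

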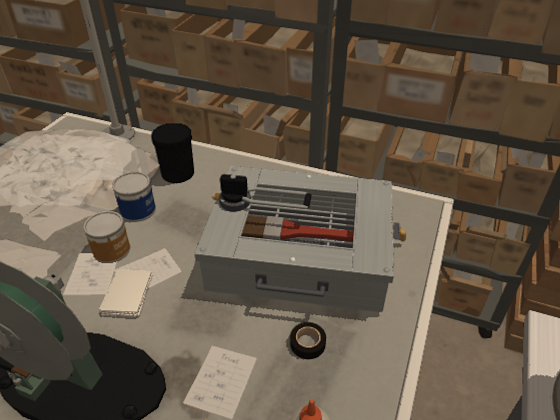

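The top view shows the deck with corners near (215,168), (326,151), (357,297), (242,318). The knob is at about (280,172), the bail's sleeved end at (292,234), and the red handle runs from (289,275) to (270,222). The side view shows the same, with the knob at (234,187). I'll enlarge the top view to get accurate pixels.

```bash
cat > h.py <<'E'
import cv2,numpy as np
def ray(c,uv):
    d=np.linalg.inv(c["camera_matrix"])@[uv[0],uv[1],1]; P=c["pose"]; return P[:3,3],P[:3,:3]@d
def onz(c,uv,z):
    o,d=ray(c,uv); return (o+d*(z-o[2])/d[2])
def proj(c,p):
    P=c["pose"]; x=c["camera_matrix"]@(P[:3,:3].T@(np.asarray(p)-P[:3,3])); return x[:2]/x[2]
E
python3 - <<'E'
from h import *
c=np.load("top0.npz")
a=c["img"][140:330,200:370,::-1]
a=cv2.convertScaleAbs(a,alpha=1.5)
a=cv2.resize(a,None,fx=3.1,fy=3.1,interpolation=cv2.INTER_CUBIC)
s=np.load("side0.npz")["img"][160:310,190:410,::-1]
cv2.imwrite("pics/c1.png",a)
s=cv2.resize(cv2.convertScaleAbs(s,alpha=1.5),None,fx=3.5,fy=3.5,interpolation=cv2.INTER_CUBIC)
cv2.imwrite("pics/c2.png",s)
C=[onz(c,p,.105) for p in [(215,168),(326,151),(357,297),(242,318)]]
print(np.round(C,3)); print(np.mean(C,0))
# red handle
hsv=cv2.cvtColor(c["img"],cv2.COLOR_RGB2HSV); m=((hsv[...,0]<8)|(hsv[...,0]>172))&(hsv[...,1]>140)&(hsv[...,2]>60)
m[:180]=0;m[290:]=0;m[:,:250]=0;m[:,310:]=0
v,u=np.nonzero(m); print(len(u),u.min(),u.max(),v.min(),v.max())
P=np.array([onz(c,(x,y),.072)[:2] for x,y in zip(u,v)]); mu=P.mean(0); w=np.linalg.svd(P-mu)[2][0]; s=(P-mu)@w
print(mu,w,np.degrees(np.arctan2(w[1],w[0])),s.min(),s.max(), mu+w*s.min(),mu+w*s.max())
E
```

```text
[[ 0.675  0.011  0.105]
 [ 0.717 -0.219  0.105]
 [ 0.419 -0.284  0.105]
 [ 0.372 -0.056  0.105]]
[ 0.54571815 -0.13683427  0.105     ]
487 268 292 218 276
[ 0.51910006 -0.13270836] [-0.96139028 -0.27518854] -164.02674973651233 -0.057509504856316174 0.06439937636631861 [ 0.57438914 -0.11688241] [ 0.45718712 -0.15043033]
```

View pics/c1.png

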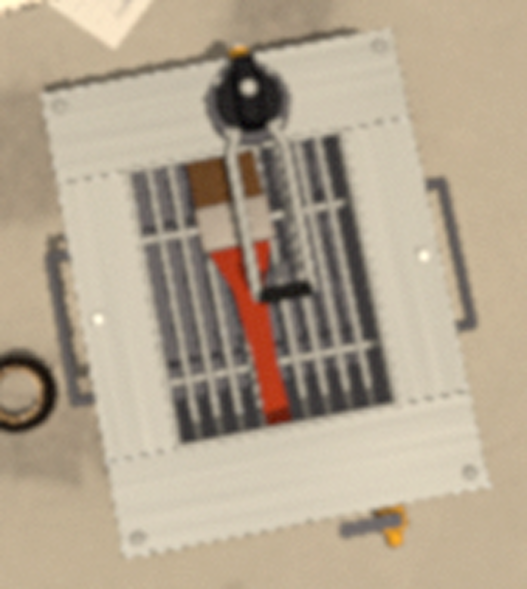

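View pics/c2.png

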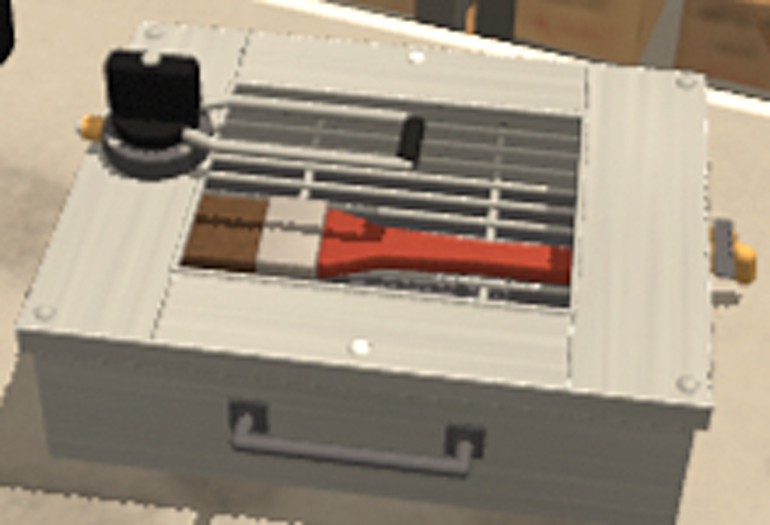

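The crops show the hatch corners at crop pixels (133,172), (343,135), (394,403), (180,443). The knob is at (249,92), with its bar along tank x. Metal ferrule corners are about (197,208), (268,200), (270,242), (205,250). The handle disappears under the near deck.

Run:
```python
from h import *
c=np.load("top0.npz"); s=np.load("side0.npz")
px=lambda p:(p[0]/3.1+200-.3,p[1]/3.1+140-.3)
H=np.array([onz(c,px(p),.105) for p in[(133,172),(343,135),(394,403),(180,443)]])
h=H.mean(0); ax=(H[0]+H[1]-H[2]-H[3])/2; ay=(H[0]+H[3]-H[1]-H[2])/2
D=np.array([onz(c,px(p),.105) for p in[(43,88),(393,30),(491,488),(125,557)]])
dx=(D[0]+D[1]-D[2]-D[3])/2
print("hatch",h,D.mean(0),np.linalg.norm(ax),np.linalg.norm(ay),np.degrees(np.arctan2(ax[1],ax[0])),np.degrees(np.arctan2(dx[1],dx[0])),np.degrees(np.arctan2(-ay[0],ay[1])))
# side check of deck corners
sp=lambda p:(p[0]/3.5+190-.3,p[1]/3.5+160-.3)
S=np.array([onz(s,sp(p),.105) for p in[(215,85),(583,117),(571,312),(176,270)]])
print("side hatch",S.mean(0))
a=dx/np.linalg.norm(dx); b=np.array([-a[1],a[0],0])
for n,hh in(("top",D.mean(0)),("side",S.mean(0))): print(n,"knob",hh+.12*a-.015*b)
# knob dot triangulate
o1,d1=ray(c,px((248,88)));o2,d2=ray(s,sp((152,57)))
t=np.linalg.lstsq(np.c_[d1,-d2],o2-o1,rcond=None)[0]; print("knobdot",o1+t[0]*d1,o2+t[1]*d2)
F=[onz(c,px(p),.079) for p in[(197,208),(268,200),(270,242),(205,250)]]
print("fer corners",np.round(F,3),np.mean(F,0))
Fs=[onz(s,sp(p),.079) for p in[(270,197),(326,202),(318,270),(258,268)]];print("side",np.mean(Fs,0))
```

```text
hatch [ 0.5451368  -0.13584447  0.105     ] [ 0.5457914  -0.13591711  0.105     ] 0.18025020660988966 0.14165145533926995 11.676168064812334 12.366285278487583 11.787624734385329
side hatch [ 0.55079319 -0.1313199   0.105     ]
top knob [ 0.66621962 -0.12486982  0.105     ]
side knob [ 0.67122141 -0.12027261  0.105     ]
knobdot [ 0.66531849 -0.12317312  0.15973564] [ 0.66882579 -0.1219666   0.16055627]
fer corners [[ 0.6   -0.09   0.079]
 [ 0.606 -0.139  0.079]
 [ 0.578 -0.141  0.079]
 [ 0.571 -0.097  0.079]] [ 0.58862253 -0.11651121  0.079     ]
side [ 0.59175745 -0.11167846  0.079     ]
```

arm_command(commands=[-0.033, -0.03, -0.02, 0, 0, -5, 1, -0.066, -0.06, -0.04, 0, 0, -12, 1, -0.1, -0.09, -0.05, 0, 0, -19, 1, -0.135, -0.125, -0.05, 0, 0, -27, 1, -0.17, -0.157, -0.05, 0, 0, -27, 1, -0.205, -0.19, -0.05, 0, 0, -27, 1, -0.24, -0.222, -0.05, 0, 0, -27, 1, -0.275, -0.254, -0.05, 0, 0, -27, 1])

```text
t: 0.9
eef_pos: [0.3745, 0.3342, 0.2811]
tool_rot: [-0.0, -0.105, 0.994, -0.0]
contact_force: [0.9, 0.8, 0.1]
gripper_width: 1.001
grasp_force: 0.0
```

arm_command(commands=[-0.017, -0.044, 0, 0, 0, 0, 1, -0.033, -0.088, 0, 0, 0, 0, 1, -0.05, -0.132, 0, 0, 0, 0, 1, -0.066, -0.176, 0, 0, 0, 0, 1, -0.083, -0.22, 0, 0, 0, 0, 1, -0.099, -0.264, 0, 0, 0, 0, 1, -0.116, -0.308, 0, 0, 0, 0, 1, -0.132, -0.352, 0, 0, 0, 0, 1])

```text
t: 1.7
eef_pos: [0.5774, 0.0181, 0.2811]
tool_rot: [-0.0, -0.106, 0.994, 0.0]
contact_force: [1.2, 1.8, 1.1]
gripper_width: 1.003
grasp_force: 0.0
```

arm_command(commands=[-0.015, -0.04, 0, 0, 0, 0, 1, -0.03, -0.08, 0, 0, 0, 0, 1, -0.045, -0.12, 0, 0, 0, 0, 1, -0.0585, -0.156, 0, 0, 0, 0, 1, -0.0585, -0.156, 0.035, 0, 0, 0, 0.8, -0.0585, -0.156, 0.07, 0, 0, 0, 0.8, -0.0585, -0.156, 0.07, 0, 0, 0, 0.8, -0.0585, -0.156, 0.07, 0, 0, 0, 0.8])

```text
t: 2.5
eef_pos: [0.6665, -0.1202, 0.2112]
tool_rot: [-0.001, -0.106, 0.994, 0.0]
contact_force: [0.7, 0.1, 1.3]
gripper_width: 0.797
grasp_force: 0.0
```

Run:
```python
from station import *
from h import *
a=read_camera("side");b=read_camera("top")
i=np.hstack([cv2.resize(x["img"][v0:v1,u0:u1,::-1],(400,400)) for x,v0,v1,u0,u1 in((a,80,300,160,380),(b,120,300,190,370))])
cv2.imwrite("pics/k1.png",i); print(get_obs()["eef_pos"])
```

```text
[ 0.66788463 -0.1205191   0.21346777]
```

View pics/k1.png

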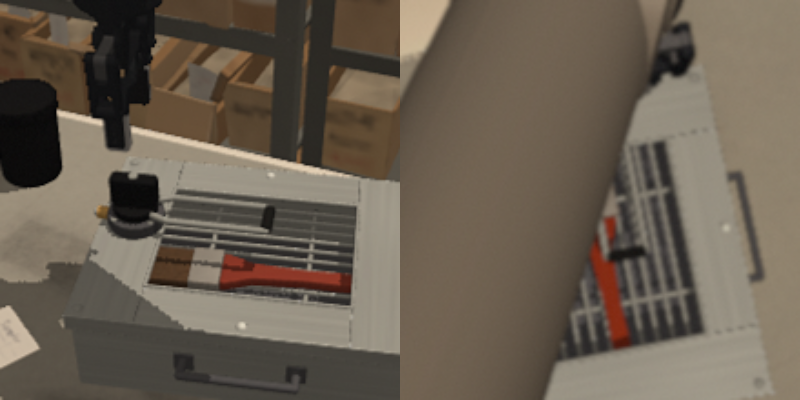

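The side view shows the open fingers straddling a point just above the knob bar, at crop (118,140) over (134,190). I'll descend and pinch.

arm_command(commands=[0, -0.002, 0.03, 0, 0, 0, 0.8, 0, -0.002, 0.06, 0, 0, 0, 0.8, 0, -0.002, 0.08, 0, 0, 0, 0.8, 0, -0.002, 0.08, 0, 0, 0, 0.8, 0, -0.002, 0.08, 0, 0, 0, 0, 0, -0.002, 0.08, 0, 0, 0, 0, 0, -0.002, 0.08, 0, 0, 0, 0, 0, -0.002, 0.08, 0, 0, 0, 0], force=40)

```text
t: 3.4
eef_pos: [0.668, -0.1226, 0.1329]
tool_rot: [0.001, -0.106, 0.994, -0.0]
contact_force: [0.1, 0.2, 5.3]
gripper_width: 0.175
grasp_force: 40.0
```

arm_command(commands=[0, 0, 0, 0, 0, 6, 0, 0, 0, 0, 0, 0, 12, 0, 0, 0, 0, 0, 0, 18, 0, 0, 0, 0, 0, 0, 24, 0, 0, 0, 0, 0, 0, 30, 0, 0, 0, 0, 0, 0, 36, 0, 0, 0, 0, 0, 0, 42, 0, 0, 0, 0, 0, 0, 48, 0])

```text
t: 4.2
eef_pos: [0.668, -0.1225, 0.1329]
tool_rot: [0.001, 0.31, 0.951, 0.0]
contact_force: [-2.3, 0.8, 5.6]
gripper_width: 0.179
grasp_force: 40.2
```

arm_command(commands=[0, 0, 0, 0, 0, 6, 0, 0, 0, 0, 0, 0, 12, 0, 0, 0, 0, 0, 0, 18, 0, 0, 0, 0, 0, 0, 24, 0, 0, 0, 0, 0, 0, 30, 0, 0, 0, 0, 0, 0, 35, 0, 0, 0, 0, 0, 0, 37, 0, 0, 0, 0, 0, 0, 37, 0])

```text
t: 5.0
eef_pos: [0.6681, -0.1224, 0.1329]
tool_rot: [0.001, 0.594, 0.804, 0.001]
contact_force: [-0.6, 0.8, 6.8]
gripper_width: 0.18
grasp_force: 40.4
```

Next: release, rise and look.

arm_command(commands=[0, 0, 0, 0, 0, 0, 0.5, 0, 0, 0, 0, 0, 0, 0.7, 0, 0, 0, 0, 0, 0, 0.8, 0, 0, -0.03, 0, 0, 0, 0.8, 0, 0, -0.07, 0, 0, 0, 0.8, 0, 0, -0.11, 0, 0, 0, 0.8, 0, 0, -0.11, 0, 0, 0, 0.8, 0, 0, -0.11, 0, 0, 0, 0.8])

```text
t: 5.8
eef_pos: [0.6675, -0.1225, 0.2421]
tool_rot: [0.001, 0.594, 0.804, 0.001]
contact_force: [-0.7, 0.1, -1.4]
gripper_width: 0.8
grasp_force: 0.0
```

Run:
```python
from station import *
from h import *
a=read_camera("side");np.savez("side1.npz",**a)
cv2.imwrite("pics/s2.png",cv2.resize(cv2.convertScaleAbs(a["img"][130:310,180:410,::-1],alpha=1.5),None,fx=3.2,fy=3.2,interpolation=cv2.INTER_CUBIC)); print(get_obs()["eef_pos"])
```

```text
[ 0.66683071 -0.12206681  0.24064502]
```

View pics/s2.png

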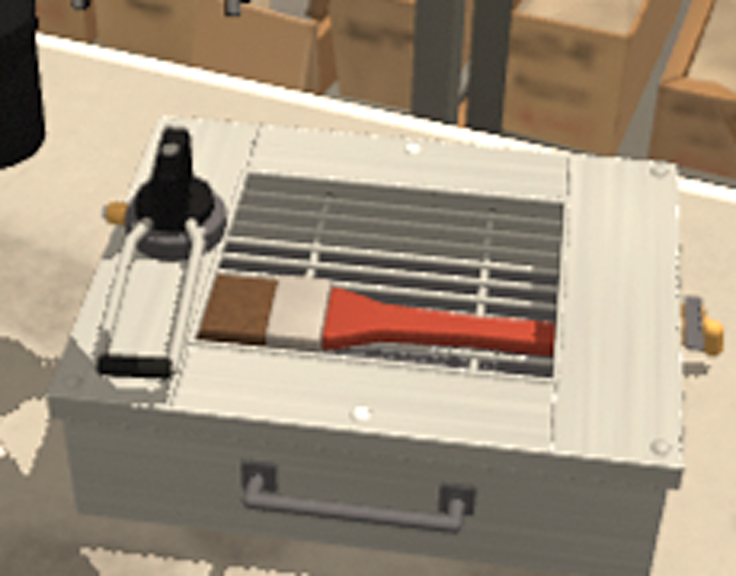

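The bail now lies left along the far end deck, with its sleeved end at crop (135,365), so the hatch is clear. The ferrule top-face corners are about (277,278), (331,281), (324,341), (267,338).

Run:
```python
from h import *
c=np.load("top0.npz"); s=np.load("side1.npz")
px=lambda p:(p[0]/3.1+200-.3,p[1]/3.1+140-.3)
sp=lambda p:(p[0]/3.2+180-.3,p[1]/3.2+130-.3)
F=np.array([onz(s,sp(p),.079) for p in[(277,278),(331,281),(324,341),(267,338)]]);f=F.mean(0)
print(F.round(3),f)
red=np.mean([F[1],F[2]],0);print("red boundary",red, "top:",np.mean([onz(c,px(p),.079) for p in[(270,242),(205,250)]],0))
for a in (np.array([onz(c,px(p),.079) for p in[(235,226),(255,300),(278,415)]]),): 
    print(a.round(3)); d=a[0]-a[2]; print(np.degrees(np.arctan2(d[1],d[0]))); d=a[1]-a[2]; print(np.degrees(np.arctan2(d[1],d[0])))
e=np.array([onz(s,sp(p),.079) for p in[(278,278),(331,281),(267,338),(324,341)]])
print([np.degrees(np.arctan2(*(e[i]-e[j])[1::-1])) for i,j in((0,1),(2,3))])
```

```text
[[ 0.614 -0.131  0.079]
 [ 0.584 -0.14   0.079]
 [ 0.57  -0.093  0.079]
 [ 0.6   -0.084  0.079]] [ 0.59201318 -0.1120937   0.079     ]
red boundary [ 0.57743903 -0.11648631  0.079     ] top: [ 0.5742522  -0.11859972  0.079     ]
[[ 0.588 -0.117  0.079]
 [ 0.538 -0.131  0.079]
 [ 0.461 -0.149  0.079]]
14.255051554201856
12.730868866574154
[np.float64(16.466011241941846), np.float64(16.98690034631675)]
```

arm_command(commands=[0.004, -0.009, 0, 0, 0, -8, 0.85, 0.008, -0.018, 0, 0, 0, -16, 0.85, 0.012, -0.028, 0, 0, 0, -24, 0.85, 0.016, -0.038, 0, 0, 0, -32, 0.85, 0.02, -0.047, 0, 0, 0, -40, 0.85, 0.024, -0.056, 0, 0, 0, -48, 0.85, 0.027, -0.064, 0, 0, 0, -56, 0.85, 0.03, -0.071, 0, 0, 0, -64, 0.85])

```text
t: 6.65
eef_pos: [0.589, -0.1141, 0.2394]
tool_rot: [-0.002, 0.074, 0.997, 0.0]
contact_force: [-1.2, 0.2, 0.1]
gripper_width: 0.854
grasp_force: 0.0
```

arm_command(commands=[0, 0, 0, 0, 0, -8, 0.85, 0, 0, 0.02, 0, 0, -16, 0.85, 0, 0, 0.05, 0, 0, -24, 0.85, 0, 0, 0.08, 0, 0, -24, 0.85, 0, 0, 0.11, 0, 0, -24, 0.85, 0, 0, 0.11, 0, 0, -24, 0.85])

```text
t: 7.25
eef_pos: [0.5863, -0.1136, 0.126]
tool_rot: [-0.005, -0.132, 0.991, 0.001]
contact_force: [0.3, 0.6, -0.7]
gripper_width: 0.852
grasp_force: 0.0
```

Run:
```python
from station import *
from h import *
a=read_camera("side")
cv2.imwrite("pics/s3.png",cv2.resize(cv2.convertScaleAbs(a["img"][130:310,180:410,::-1],alpha=1.5),None,fx=3.2,fy=3.2,interpolation=cv2.INTER_CUBIC)); print(get_obs()["eef_pos"])
```

```text
[ 0.58806631 -0.1141402   0.12852956]
```

View pics/s3.png

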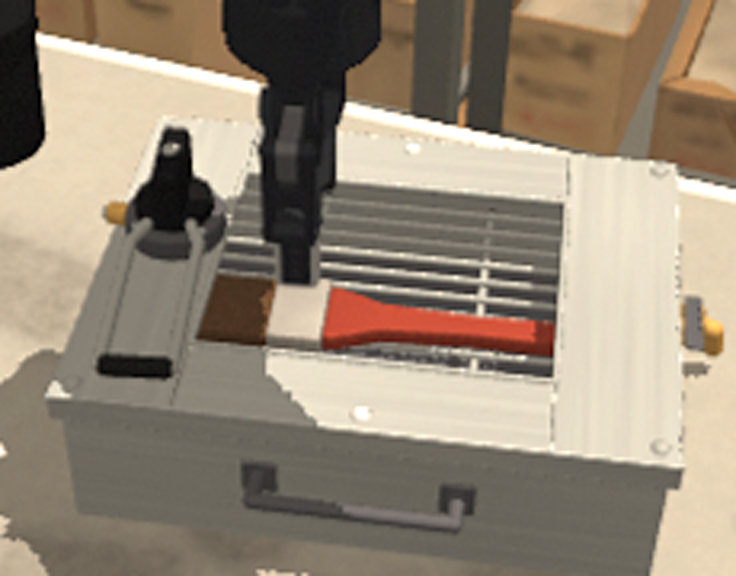

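The fingers are lined up over the ferrule: the near fingertip is at crop (298,280), directly above the metal band. I'll descend.

arm_command(commands=[0, 0, 0.02, 0, 0, 0, 0.85, 0, 0, 0.035, 0, 0, 0, 0.85, 0, 0, 0.048, 0, 0, 0, 0.85, 0, 0, 0.058, 0, 0, 0, 0.85, 0, 0, 0.062, 0, 0, 0, 0.85, 0, 0, 0.064, 0, 0, 0, 0.85, 0, 0, 0.064, 0, 0, 0, 0.85])

```text
t: 8.0
eef_pos: [0.5907, -0.1147, 0.0675]
tool_rot: [0.0, -0.132, 0.991, -0.0]
contact_force: [-0.6, 0.7, 0.6]
gripper_width: 0.852
grasp_force: 0.0
```

arm_command(commands=[0, 0, 0.003, 0, 0, 0, 0.85, 0, 0, 0.003, 0, 0, 0, 0.5, 0, 0, 0.003, 0, 0, 0, 0.3, 0, 0, 0.003, 0, 0, 0, 0.3, 0, 0, 0.003, 0, 0, 0, 0.3, 0, 0, 0.003, 0, 0, 0, 0.3, 0, 0, 0.003, 0, 0, 0, 0.3], force=40)

```text
t: 8.7
eef_pos: [0.5907, -0.1147, 0.0647]
tool_rot: [0.0, -0.131, 0.991, 0.0]
contact_force: [-0.6, 0.1, 5.5]
gripper_width: 0.574
grasp_force: 41.5
```

arm_command(commands=[0, 0, -0.004, 0, 0, 0, 0.3, 0.012, 0, -0.004, 0, 0, 0, 0.3, 0.025, 0, -0.004, 0, 0, 0, 0.3, 0.025, 0, -0.0146, 0, -4, 0, 0.3, 0.0255, 0, -0.0252, 0, -8, 0, 0.3, 0.0267, 0, -0.0357, 0, -12, 0, 0.3, 0.0288, 0, -0.0461, 0, -16, 0, 0.3, 0.0288, 0, -0.0461, 0, -16, 0, 0.3])

```text
t: 9.5
eef_pos: [0.5594, -0.1239, 0.1107]
tool_rot: [0.138, -0.128, 0.982, 0.018]
contact_force: [-0.4, -0.5, -0.5]
gripper_width: 0.572
grasp_force: 41.6
```

Run:
```python
from station import *
from h import *
a=read_camera("side")
cv2.imwrite("pics/s4.png",cv2.resize(cv2.convertScaleAbs(a["img"][130:310,180:410,::-1],alpha=1.5),None,fx=3.2,fy=3.2,interpolation=cv2.INTER_CUBIC)); o=get_obs();print(o["eef_pos"],o["contact_force"])
```

```text
[ 0.56056391 -0.12326049  0.11038835] [ 0.76637869 -1.0692558   0.10951775]
```

View pics/s4.png

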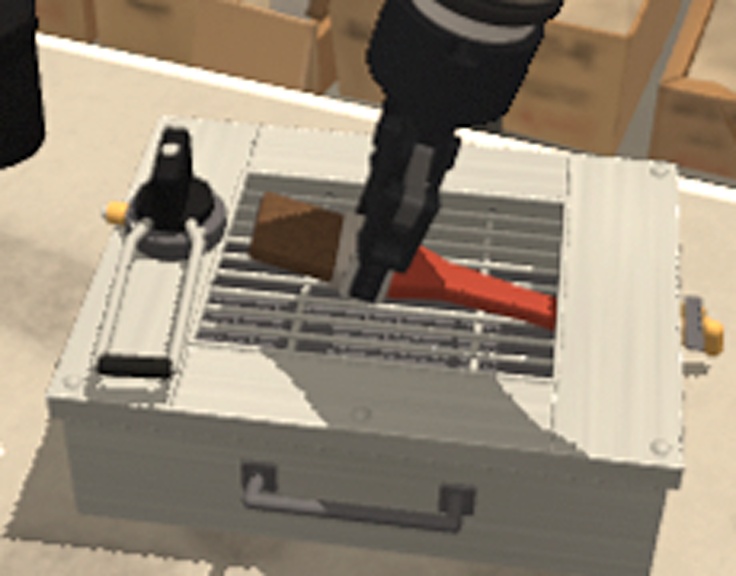

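The bristle end is clear above the hatch at crop (255,235), and the handle tip is still under the near deck. I'll continue the extraction.

arm_command(commands=[-0.011, 0, 0, 0, 0, 0, 0.3, -0.022, 0, 0, 0, 0, 0, 0.3, -0.0218, 0, -0.0186, 0, -7, 0, 0.3, -0.0193, 0, -0.0369, 0, -14, 0, 0.3, -0.03, 0, -0.0395, 0, -14, 0, 0.3, -0.04, 0, -0.042, 0, -14, 0, 0.3, -0.049, 0, -0.0444, 0, -14, 0, 0.3, -0.049, 0, -0.0444, 0, -14, 0, 0.3])

```text
t: 10.35
eef_pos: [0.5992, -0.1119, 0.1675]
tool_rot: [0.257, -0.128, 0.957, 0.034]
contact_force: [-0.1, -0.0, -1.4]
gripper_width: 0.573
grasp_force: 41.9
```

Run:
```python
from station import *
from h import *
a=read_camera("side")
cv2.imwrite("pics/s5.png",cv2.resize(cv2.convertScaleAbs(a["img"][90:310,160:410,::-1],alpha=1.5),None,fx=2.6,fy=2.6,interpolation=cv2.INTER_CUBIC)); o=get_obs();print(o["eef_pos"],o["contact_force"])
```

```text
[ 0.59813555 -0.11197019  0.16679876] [ 0.05067826  0.65384162 -1.28021478]
```

View pics/s5.png

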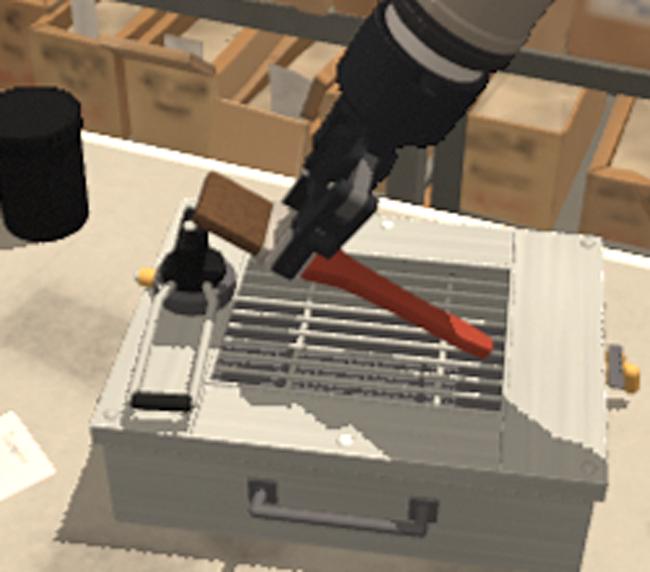

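The handle tip, at crop (485,347), is now inside the hatch opening and clear of the near deck. I'll raise the brush and level it.

arm_command(commands=[-0.01, 0, -0.0173, 0, 0, 0, 0.3, -0.02, 0, -0.0346, 0, 0, 0, 0.3, -0.03, 0, -0.052, 0, 0, 0, 0.3, -0.04, 0, -0.0693, 0, 0, 0, 0.3, -0.035, 0, -0.073, 0, 7.5, 0, 0.3, -0.027, 0, -0.077, 0, 15, 0, 0.3, -0.027, 0, -0.077, 0, 22.5, 0, 0.3, -0.027, 0, -0.077, 0, 30, 0, 0.3])

```text
t: 11.2
eef_pos: [0.582, -0.1168, 0.2474]
tool_rot: [-0.002, -0.132, 0.991, -0.001]
contact_force: [0.6, 0.7, -1.4]
gripper_width: 0.571
grasp_force: 41.8
```

arm_command(commands=[0, 0, 0, 0, 0, 0, 0.3, 0, 0, 0, 0, 0, 0, 0.3, 0, 0, 0, 0, 0, 0, 0.3, 0, 0, 0, 0, 0, 0, 0.3, 0, 0, 0, 0, 0, 0, 0.3])

```text
t: 11.7
eef_pos: [0.581, -0.1177, 0.247]
tool_rot: [0.0, -0.131, 0.991, 0.0]
contact_force: [0.6, -0.5, -0.6]
gripper_width: 0.573
grasp_force: 41.8
```

Run:
```python
from station import *
from h import *
a=read_camera("side")
cv2.imwrite("pics/s6.png",cv2.resize(cv2.convertScaleAbs(a["img"][60:310,160:430,::-1],alpha=1.5),None,fx=2.4,fy=2.4,interpolation=cv2.INTER_CUBIC)); o=get_obs();print(o["eef_pos"],o["contact_force"],np.abs(o["joint_vel"]).max())
# level check: expected pixels of handle end / bristle end if level
hd=np.array([-.965,-.26,0]); M=o["eef_pos"]+[0,0,.0075]
for L in(.1515,-.0635): print((proj(a,M+hd*L)-[160,60])*2.4)
```

```text
[ 0.58116132 -0.11753924  0.24702808] [ 0.25665981  0.13248653 -0.33100089] 0.007616457523838675
[529.63949179 207.59973607]
[189.17913799 187.06803537]
```

View pics/s6.png

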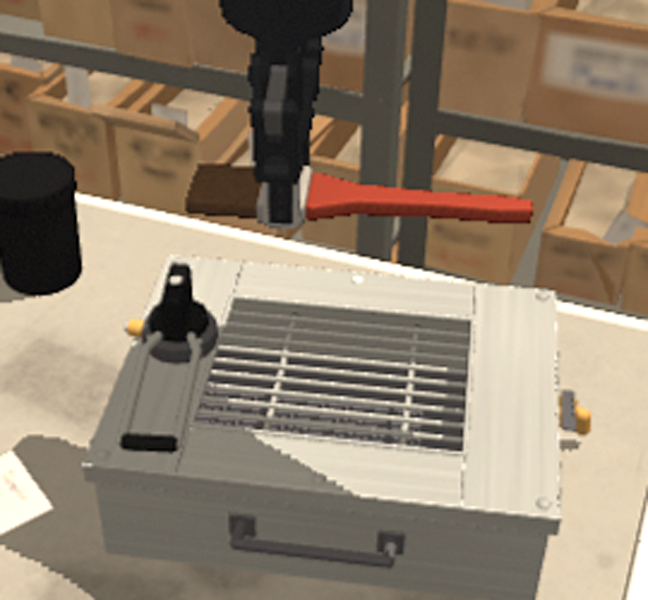

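The brush is level: its handle end is at (531,210) against a predicted (530,208), and its bristle end is at (190,188) against (189,187). The ferrule is over the hatch and the bail is still open.

```bash
python3 -c "from station import hand_in; print(hand_in())"
```

```text
the job is handed in; nothing more can be done
None
```

I handed the job in at about 12 s of the 58 s allowed: the bail is open, and the gripper holds the brush level and still, ferrule over the hatch, about 14 cm above the deck; no verdict came back.

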